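# Divert the grinding balls to the other dish

### The job

The seesaw diverter on the grinding-ball feeder is tipped down towards one dish, but this batch belongs in the other dish. With your fingertips, push down the raised pad of the seesaw so that it rocks over its pivot and stays tipped the other way; only then press the red feed plunger down and keep it down until all three balls have run through into the other dish, and let it come up again. Never touch the balls, and leave the dishes and everything else on the bench where they are.

Things in the scene. Friction and masses are not known exactly. Their poses are not given: they have to be found in the camera images.
- feeder: Fixed ball feeder, grey base 132 x 140 mm. Origin on the bench under its middle; y left, z up. A feed channel along x (x -0.030 to 0.070, 32 mm wide, walls 0.103 to 0.116 high) holds the balls behind a stop and drops them into the middle of a seesaw trough along y (at x -0.045, 144 mm long). The trough's low end feeds a spout over the left (y 0.152) or right dish (y -0.152). Highest point 0.127.
- gate (a joint): Seesaw angle about its pivot along the feeder's x (at x -0.045, y 0, z 0.070): +0.22 rad = left (+y) end fully down, balls run to the left dish; -0.22 = right end down, right dish; 0 = level. A weight above the pivot makes it top-heavy: pushed past level (under 1 N on a pad) it falls to the other stop and stays there. It may start either way.
- pad_left (a point): Top centre of the ribbed blue finger pad, 36 x 32 mm (x, y), on the back (+x) side of the seesaw, 56 mm left of the pivot. It tilts with the seesaw: about 0.097 above the bench when this end is up, 0.072 when it is down.
- pad_right (a point): Top centre of the same finger pad near the right end of the seesaw, 56 mm to the right of the pivot; up when the left end is down.
- plunger_top (a point): Top centre of the red feed plunger's round cap, 32 mm across, 0.112 above the bench when up, at x 0.031, y -0.047 in the feeder's frame. Mind the fixed furniture (world frame): behind the feeder to its right a moisture balance, 0.33 high, at x over 0.53, y -0.18 to 0.04; far right a sieve unit, 0.44 high, at x over 0.45, y below -0.51.
- plunger (a joint): How far the plunger is pressed straight down (m): 0 up, 0.014 fully down. A spring holds it up: about 2 N to start, 4 N to hold it down. More than 0.012 down, the stop sinks under the channel's floor and the balls roll out in about 2 s; let go, it comes up again.
- ball_1: Polished steel grinding ball, 24 mm diameter, first in the feed channel; origin at its centre.
- ball_2: Second steel ball, 24 mm, behind the first; origin at its centre.
- ball_3: Third steel ball, 24 mm, last in the channel; origin at its centre.
- dish_left: Round pressed steel dish, 89 mm across, 22 mm high, loose on the bench under the left (+y) spout; origin at the centre of its underside.
- dish_right: The same steel dish under the right (-y) spout; origin at the centre of its underside.
- tin_near: Aluminium tin with lid, 59 mm diameter, 38 mm high, loose, beside the left dish, away from the feeder; origin at the centre of its underside. Bystander.
- marker: Black felt marker, 131 x 16 mm, lying loose at the back left of the bench; origin on its underside at the middle. Bystander.
- caliper: Vernier caliper, 220 x 64 x 7 mm, loose on the right of the bench; origin under its middle. Bystander.
- prism: Grey mortar prism, 160 x 40 x 40 mm, loose on the right of the bench; origin under its middle. Bystander.
- jar: Clear screw jar with white lid, 68 mm diameter, 104 mm high, loose on the right of the bench; origin at the centre of its underside. Bystander.
- tin_far: Aluminium tin with lid, 59 mm diameter, 38 mm high, loose on the bench to the right of the feeder; origin at the centre of its underside. Bystander.

How it is judged:
On the way, in this order (a step that is already met when the one before it is completed fails the run):
1. the seesaw is rocked over to its other stop while all three balls still wait in the channel (distance of pad_left from where it was at the start of the episode above 0.018 m and (value of joint gate above 0.18 rad or value of joint gate below -0.18 rad) and distance of each of ball_1, ball_2, ball_3 from where it was at the start of the episode below 0.01 m), for 0.2 s.
2. the feed plunger is pressed down (value of joint plunger above 0.011 m), for 0.2 s.
At the end, for the whole second after the job is handed in: The seesaw rests against the stop opposite to where it started (more than 0.18 rad from level), all three balls lie at rest in the dish on that side (centres within 36 mm of the dish's centre and less than 30 mm above the bench), and the plunger is up again (less than 3 mm down) (distance of pad_left from where it was at the start of the episode above 0.018 m and ((value of joint gate above 0.18 rad and horizontal distance between each of ball_1, ball_2, ball_3 and dish_left below 0.036 m and height (world z) of each of ball_1, ball_2, ball_3 below 0.03 m) or (value of joint gate below -0.18 rad and horizontal distance between each of ball_1, ball_2, ball_3 and dish_right below 0.036 m and height (world z) of each of ball_1, ball_2, ball_3 below 0.03 m)) and value of joint plunger below 0.003 m and linear speed of each of ball_1, ball_2, ball_3 below 0.05 m/s); the robot touches nothing.
It fails at once if a ball is touched by the robot (contact force between any of the fingers, the arm and ball_1 above 0.2 N or contact force between any of the fingers, the arm and ball_2 above 0.2 N or contact force between any of the fingers, the arm and ball_3 above 0.2 N).
It fails at once if a dish is shifted by more than 15 mm or lifted (distance of any of dish_left, dish_right from where it was at the start of the episode above 0.015 m).
It fails at once if another thing on the bench is shifted by more than 15 mm (distance of any of tin_near, marker, caliper, prism, jar, tin_far from where it was at the start of the episode above 0.015 m).
It also fails if it takes over 38 s, if anything falls off the work surface, if the arm or the gripper's body presses on something with over 40 N, if the wrist force passes 120 N, or if a joint passes its speed limit or range.

### The arm

A 6-joint arm with a two-finger parallel gripper is mounted at the origin on a cart in front of the work surface, level with it; the furniture and walls round the work are solid. World frame = base frame: x ahead of the robot, y to its left, z up, the work surface at z = 0. Lengths are in m, angles in rad, forces in N, time in s.
With the tool pointing down it reaches from about 0.35 to 0.875 m from the base axis. Payload 4.2 kg.
Tool frame: the origin (TCP) lies midway between the tips of the shut fingers; the grasp point (between the pads) lies bot.grip_point_offset behind it (bot.grip_point_offset is the distance from the TCP to the grasp point, in m); x points along the fingers, y is the direction in which the jaws open and shut, and the axes are right-handed (so a half turn about x gives the same grasp; the last joint's range is limited). The gripper opens to 87 mm and grips with 3 to 60 N. Pads are 19 mm wide; open, the fingers measure 117 mm over their backs; the gripper's body (75 mm by 190 mm) begins 51 mm behind the grasp point.
Start: joints at [1.408, 0.385, 0.008, 0, -1.194, -0.259], TCP at [0.256, 0.57, 0.223] pointing down, gripper open.
Joint ranges: [-3.14, 3.14], [-1.21, 2.06], [-1.07, 1.41], [-3.16, 2.05], [-2.99, -0.16], [-3.1, 3.1]. Speed limits (rad/s): [2.79, 2.79, 3.14, 3.14, 3.14, 3.14].

### API

Orientations are given as a unit quaternion [w, x, y, z].
In Python, from rig import bot, cams, models gives the robot as it stands.
- The arm moves only by the tool move_arm, never from a script. Its argument "commands" is a list of rows, each a list of 7 numbers: the shift along the tool's x, y, z in mm, then the turn, a rotation vector about the tool's x, y, z in degrees, then the gripper command: -1 is shut, 1 is fully open, values between are in proportion. In form: [[x, y, z, rx, ry, rz, gripper], ...]. A call has 1 to 8 rows; each row shifts and turns the pose as measured when the row begins, along the tool's axes as they then stand; what a row does not reach is not made up. A row lasts 1/12 s, in which the tool goes at most 41.7 mm and 7.16 degrees, less where a joint would pass 70% of its speed; a pose out of reach is approached as far as the arm can. A call with a gripper value outside its range is refused whole. The fingers move at their own pace and stop on an object; "squeeze" is the grip in N (left out, the last holds). Time passes only in rows, so rows that do not move let the fingers close. It gives the time, the measured TCP pose, the force and the opening at its end, in the units of the state.
- bot.read_state(): the state, without advancing time (a new reading comes with each control period).
- cams.read_camera(name): name is "scene" or "top" or "wrist"; returns a dict with "color" (480x640x3 uint8, blue, green, red), "fx", "fy", "cx", "cy" (pixels), "dist_coeffs" ([k1, k2, p1, p2, k3] as OpenCV has them; the pictures are not rectified), "R" (3x3) and "t" (3): a world point X has camera coordinates R X + t. Camera axes: x right, y down, z forward; pixel columns grow to the right and rows downward; lengths in m; the calibration is good to about 2 mm. A picture is of the moment at which its call begins. There is no depth.
- bot.close_job(): hands the job in, once; it reports no verdict.
Trained networks look in a picture, given as the dict that the camera call returned (one of the last four; its "shot" number tells which), for a name from the list of things; names that differ only in an ending like _2 or _b are one class to them, and where a whole thing is asked for, a point or a joint stands for the part that bears it (a point fixed in the world has none). Each returns a list of dicts, best first, with "conf" (0 to 1); they miss things now and then, are a little off and sometimes report something else, mostly with a low value. They report only what shows in the picture. A call takes as long as a camera call.
- models.search_frame(picture, query): "xyz" ([x, y, z] in m, in world coordinates, good to about 4 mm: the middle of the surface that is visible of it).
- models.regions_of(picture, query): "region" (480x640 bool, what is visible of it).
The state is a dict: "t": time; "q": joint angles; "joint_vel": joint speeds; "joint_torque": joint torques, N m; "position": TCP position; "ee_rot": TCP orientation; "force": force on the tool from outside, world axes, zero at the start; "torque": the same for the moment, N m; "finger_gap": finger opening in m.
Only numpy, scipy, OpenCV 4.12 (cv2) and the standard library are available. Lean on these libraries where they do the work, as an engineer would, in place of code of your own. Each camera call takes 0.05 s, during which the arm holds its last target. There are 200 camera calls.

## Working session

There is one attempt and no reset: what is moved stays moved. The work goes in short steps, Python scripts to look and compute and a tool call to move; the robot and the scene stay as the last step left them, time stands still between calls to the robot, and variables do not carry over. Pictures are saved under pics/ and viewed, about 8 in all and at most 12, crops included, and the job is handed in when it is done.

Besides the shell and the picture viewer there is one more tool, called after "Call:" by a JSON object that holds its "method" and its "body", one argument or row to a line. move_arm: Moves the arm, as the interface text tells. Its arguments: {"type":"object","properties":{"commands":{"type":"array","items":{"type":"array","items":{"type":"number"}}},"squeeze":{"type":"number"}},"required":["commands"]}

```bash
mkdir -p pics; cat > a.py <<'E'
from rig import bot,cams,models
import cv2,numpy as np
s=bot.read_state(); print(s["t"],s["position"],s["ee_rot"],s["finger_gap"],bot.grip_point_offset)
for c in ["scene","top"]:
    p=cams.read_camera(c); cv2.imwrite(f"pics/{c}1.png",p["color"])
    C=-np.array(p["R"]).T@np.array(p["t"]); print(c,C)
    for q in ["feeder","pad_left","pad_right","plunger_top","ball_1","dish_left","dish_right","gate","tin_near","tin_far"]:
        print(q,[(np.round(d["xyz"],3).tolist(),round(d["conf"],2)) for d in models.search_frame(p,q)[:3]])
E
python3 a.py
```

```text
0.0 [0.25559058 0.56967435 0.22145871] [ 0.14731254 -0.69129915  0.14885055  0.69155478] 0.08728936546225954 0.0187
scene [-0.67621517 -0.59996822  0.87010305]
feeder [([0.413, 0.23, 0.069], 0.9)]
pad_left [([0.408, 0.225, 0.1], 0.84)]
pad_right [([0.411, 0.227, 0.097], 0.72), ([0.514, 0.239, 0.119], 0.57)]
plunger_top [([0.506, 0.195, 0.104], 0.59), ([0.529, -0.269, 0.066], 0.41)]
ball_1 [([0.394, -0.237, 0.005], 0.67), ([0.494, 0.236, 0.111], 0.42), ([0.515, 0.236, 0.116], 0.41)]
dish_left [([0.42, 0.388, 0.009], 0.55)]
dish_right [([0.45, 0.081, 0.004], 0.97), ([0.418, 0.229, 0.066], 0.41)]
gate [([0.408, 0.224, 0.095], 0.97)]
tin_near [([0.402, 0.454, 0.034], 0.87)]
tin_far [([0.459, -0.155, 0.038], 0.66)]
top [0.27102062 0.05978132 1.19027967]
feeder [([0.435, 0.228, 0.072], 0.87)]
pad_left [([0.431, 0.234, 0.08], 0.55)]
pad_right [([0.436, 0.233, 0.083], 0.67)]
plunger_top [([0.502, 0.205, 0.116], 0.68)]
ball_1 [([0.474, 0.241, 0.114], 0.63), ([0.5, 0.236, 0.114], 0.56)]
dish_left [([0.429, 0.388, 0.003], 0.92)]
dish_right [([0.451, 0.087, -0.001], 0.69)]
gate [([0.433, 0.235, 0.08], 0.72)]
tin_near [([0.412, 0.464, 0.037], 0.66)]
tin_far [([0.47, -0.148, 0.04], 0.65), ([0.523, 0.237, 0.118], 0.55)]
```

View images.

```bash
python3 -c "
import cv2,numpy as np
a=cv2.imread('pics/scene1.png');b=cv2.imread('pics/top1.png')
cv2.imwrite('pics/s.png',a)
from rig import cams
"
python3 - <<'E'
import cv2,numpy as np
from rig import cams
for n in ["scene","top"]:
    p=cams.read_camera(n)
    u=cv2.projectPoints(np.array([[.44,.235,.08]]),cv2.Rodrigues(np.array(p["R"]))[0],np.array(p["t"]),np.array([[p["fx"],0,p["cx"]],[0,p["fy"],p["cy"]],[0,0,1]]),np.array(p["dist_coeffs"]))[0].ravel()
    x,y=(u-[100,75]).astype(int); x=max(x,0);y=max(y,0); print(n,x,y)
    cv2.imwrite(f"pics/{n}_c.png",cv2.resize(p["color"][y:y+150,x:x+200],None,fx=4,fy=4,interpolation=cv2.INTER_CUBIC))
E
```

```text
scene 171 158
top 156 178
```

View pics/scene_c.png

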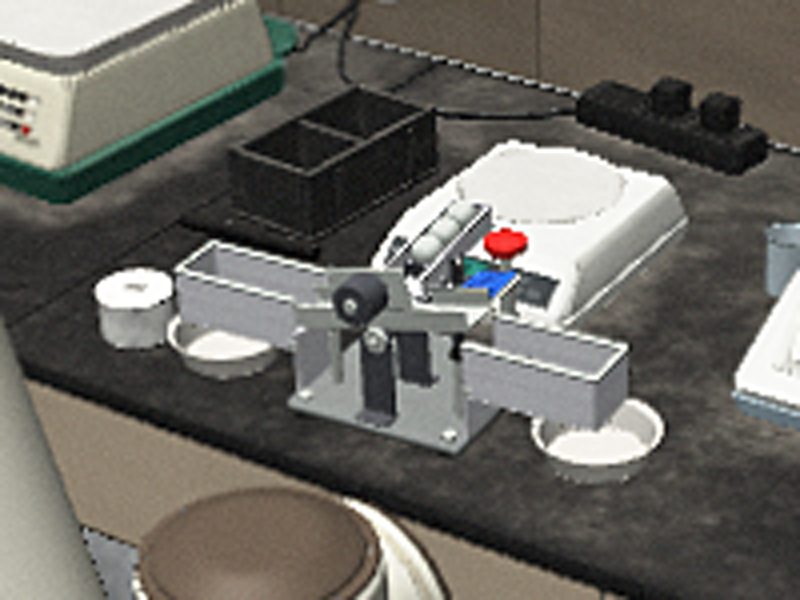

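View pics/top_c.png

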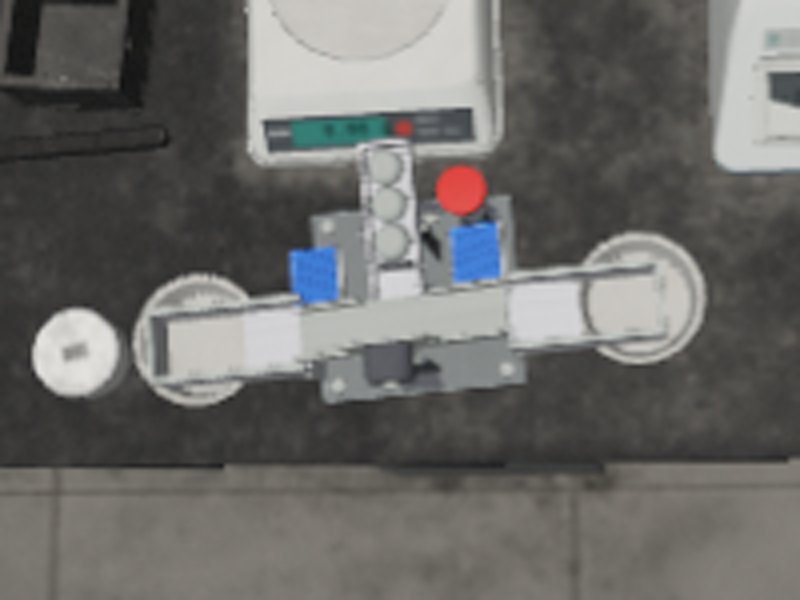

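```bash
cat > h.py <<'E'
import cv2,numpy as np
from rig import bot,cams,models
def ray(p,uv,z):
    K=np.array([[p["fx"],0,p["cx"]],[0,p["fy"],p["cy"]],[0,0,1]])
    n=cv2.undistortPoints(np.array([[uv]],float),K,np.array(p["dist_coeffs"]))[0,0]
    R=np.array(p["R"]);C=-R.T@np.array(p["t"]);d=R.T@np.array([n[0],n[1],1])
    return C+d*(z-C[2])/d[2]
E
python3 - <<'E'
from h import *
p=cams.read_camera("top")
o=np.array([156,178])
for n,u,z in [("plunger",(461,189),.112),("padR",(476,252),.097),("padR",(476,252),.072),("padL",(314,275),.072),("padL",(314,275),.097),("b3",(389,164),.115),("b1",(391,240),.11),("spL",(158,345),.07),("spR",(655,300),.07),("dR",(643,298),.02),("dL",(196,340),.02),("spLback",(158,318),.07),("c1",(322,402),.01),("c2",(523,380),.01),("c3",(313,216),.01),("c4",(510,197),.01)]:
    print(n,np.round(ray(p,o+np.array(u)/4,z),4))
p=cams.read_camera("scene");o=np.array([171,158])
for n,u,z in [("plunger",(505,241),.112),("padR",(489,284),.097),("padR",(489,284),.072)]:
    print(n,np.round(ray(p,o+np.array(u)/4,z),4))
E
```

```text
plunger [0.5062 0.1938 0.112 ]
padR [0.4682 0.1858 0.097 ]
padR [0.4727 0.1887 0.072 ]
padL [0.4593 0.2953 0.072 ]
padL [0.4551 0.29   0.097 ]
b3 [0.5228 0.2395 0.115 ]
b1 [0.4745 0.2384 0.11  ]
spL [0.4149 0.3984 0.07  ]
spR [0.4393 0.0723 0.07  ]
dR [0.4483 0.081  0.02  ]
dL [0.4244 0.3871 0.02  ]
spLback [0.4328 0.399  0.07  ]
c1 [0.3818 0.3012 0.01  ]
c2 [0.3949 0.1636 0.01  ]
c3 [0.5114 0.3098 0.01  ]
c4 [0.5221 0.1723 0.01  ]
plunger [0.5025 0.1906 0.112 ]
padR [0.4677 0.1813 0.097 ]
padR [0.5047 0.2066 0.072 ]
```

```bash
cat >> h.py <<'E'
from scipy.spatial.transform import Rotation as Ro
def go(target,yaw=0.0):
    # desired tool: x down, y along world y rotated by yaw
    s=bot.read_state(); q=s["ee_rot"]; R=Ro.from_quat([q[1],q[2],q[3],q[0]])
    d=R.inv().apply(np.array(target)-s["position"])*1000
    best=None
    for k in (1,-1):
        yv=k*np.array([-np.sin(yaw),np.cos(yaw),0]); xv=np.array([0,0,-1.])
        D=Ro.from_matrix(np.c_[xv,yv,np.cross(xv,yv)])
        r=np.degrees((R.inv()*D).as_rotvec()); print("rot",np.round(r,1))
    print("t",round(s["t"],2),"q5",round(s["q"][5],2),"pos",np.round(s["position"],4),"F",np.round(s["force"],1),"shift mm",np.round(d,1)); print(np.round(R.as_matrix(),2).tolist())
E
python3 -c "
from h import *
go([.468,.180,.2],.085)"
```

```text
rot [151.   0.   0.]
rot [-29.  -0.   0.]
t 1.3 q5 -0.26 pos [0.2559 0.5702 0.2226] F [-0.4 -0.5 -1.1] shift mm [  22.6  269.1 -353.3]
[[0.0, -0.41, -0.91], [0.0, -0.91, 0.41], [-1.0, -0.0, -0.0]]
```

Call:
{"method": "move_arm", "body": {
  "commands": [
    [0,20,-28,-5.8,0,0,-1],
    [0,20,-28,-5.8,0,0,-1],
    [0,22,-24,-5.8,0,0,-1],
    [0,24,-22,-5.8,0,0,-1],
    [0,26,-20,-5.8,0,0,-1]
  ],
  "squeeze": 10
}}

```text
t: 1.72
position: [0.3515, 0.4347, 0.2211]
ee_rot: [0.041, 0.706, 0.042, -0.706]
force: [1.1, 0.3, -0.7]
finger_gap: 0.0617
```

```bash
python3 -c "
from h import *
go([.468,.180,.15],.085)"
```

```text
rot [-1.782e+02 -1.000e-01 -0.000e+00]
rot [ 1.8 -0.   0.1]
t 1.72 q5 0.51 pos [0.3515 0.4347 0.2211] F [ 1.1  0.3 -0.7] shift mm [ 70.9 266.6 -86. ]
[[0.0, 0.12, -0.99], [0.0, -0.99, -0.12], [-1.0, -0.0, -0.0]]
```

Call:
{"method": "move_arm", "body": {
  "commands": [
    [0,38,-12,1.8,0,0,-1],
    [0,38,-12,0,0,0,-1],
    [0,38,-12,0,0,0,-1],
    [0,38,-12,0,0,0,-1],
    [0,38,-12,0,0,0,-1],
    [0,38,-12,0,0,0,-1],
    [15,30,-12,0,0,0,-1],
    [0,0,0,0,0,0,-1]
  ]
}}

```text
t: 2.38
position: [0.4647, 0.1708, 0.2075]
ee_rot: [0.029, 0.708, 0.032, -0.704]
force: [-0.2, -0.1, -0.9]
finger_gap: 0.0083
```

```bash
python3 -c "
from h import *
go([.468,.180,.115],.085)"
```

```text
rot [-179.9   -0.4   -0.5]
rot [ 0.1 -0.3  0.2]
t 2.38 q5 0.98 pos [0.4647 0.1708 0.2075] F [-0.2 -0.1 -0.9] shift mm [92.5 -8.5 -3.5]
[[0.01, 0.09, -1.0], [0.0, -1.0, -0.09], [-1.0, -0.0, -0.01]]
```

Call:
{"method": "move_arm", "body": {
  "commands": [
    [25,-8,-3,0,0,0,-1],
    [25,0,0,0,0,0,-1],
    [25,0,0,0,0,0,-1],
    [5,0,0,0,0,0,-1],
    [0,0,0,0,0,0,-1]
  ]
}}

```text
t: 2.8
position: [0.4712, 0.1782, 0.1283]
ee_rot: [0.026, 0.711, 0.031, -0.702]
force: [1.0, 0.3, 0.2]
finger_gap: 0.0005
```

```bash
python3 - <<'E'
from h import *
go([.468,.180,.076],.085)
p=cams.read_camera("scene"); a=p["color"][188:268,241:341]
w=cams.read_camera("wrist")["color"]
cv2.imwrite("pics/m2.png",np.hstack([cv2.resize(a,(400,320)),cv2.resize(w,(400,320))]))
E
```

```text
rot [179.7   0.7   1.3]
rot [-0.3 -0.8  0.4]
t 2.8 q5 0.96 pos [0.4712 0.1782 0.1283] F [1.  0.3 0.2] shift mm [52.2 -1.7  3.8]
[[0.01, 0.08, -1.0], [0.01, -1.0, -0.08], [-1.0, -0.01, -0.01]]
```

View pics/m2.png

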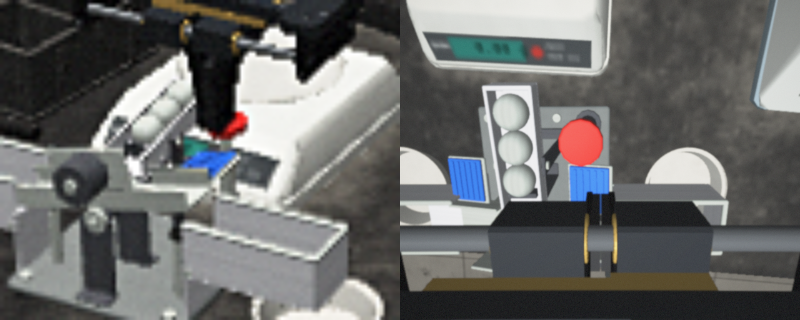

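The scene half shows the fingertips (210,125) just above the raised right pad (210,160). The wrist half shows the fingers (600,205) lined up with that pad, clear of the plunger and the balls.

Call:
{"method": "move_arm", "body": {
  "commands": [
    [12,-1,3,0,0,0,-1],
    [12,0,0,0,0,0,-1],
    [10,0,0,0,0,0,-1],
    [8,0,0,0,0,0,-1],
    [6,0,0,0,0,0,-1],
    [0,0,0,0,0,0,-1]
  ]
}}

```text
t: 3.4
position: [0.4756, 0.1859, 0.0899]
ee_rot: [0.023, 0.718, 0.037, -0.694]
force: [0.8, -0.1, 0.2]
finger_gap: 0.0004
```

```bash
python3 - <<'E'
from h import *
go([.468,.178,.074],.085)
p=cams.read_camera("scene"); a=p["color"][188:268,241:341]
w=cams.read_camera("wrist")["color"]
cv2.imwrite("pics/m3.png",np.hstack([cv2.resize(a,(400,320)),cv2.resize(w,(400,320))]))
E
```

```text
rot [-180.    -1.7   -3.1]
rot [ 0.  -2.   1.1]
t 3.4 q5 0.96 pos [0.4756 0.1859 0.0899] F [ 0.8 -0.1  0.2] shift mm [15.5  7.5  8.8]
[[0.03, 0.09, -1.0], [0.02, -1.0, -0.08], [-1.0, -0.02, -0.03]]
```

View pics/m3.png

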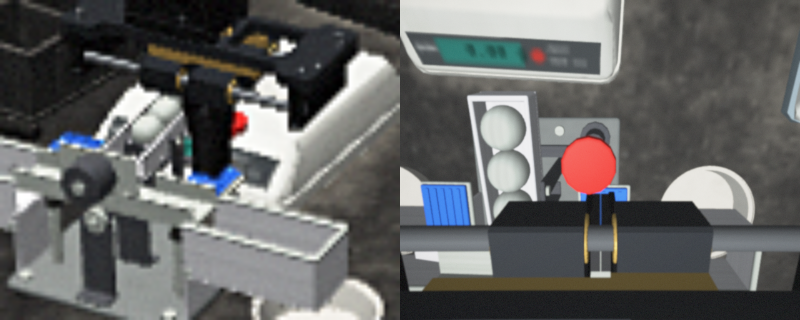

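The seesaw has rocked: the left pad is now up at (75,143) and the right pad is down at (215,180). I'll retract and confirm.

Call:
{"method": "move_arm", "body": {
  "commands": [
    [-20,0,0,0,0,0,-1],
    [-20,6,0,0,-2,1,-1],
    [-10,0,0,0,0,0,-1],
    [0,0,0,0,0,0,-1]
  ]
}}

```text
t: 3.83
position: [0.4756, 0.1793, 0.1442]
ee_rot: [0.03, 0.707, 0.031, -0.706]
force: [-0.4, -0.1, -0.1]
finger_gap: 0.0004
```

```bash
python3 - <<'E'
from h import *
go([.506,.1915,.12],.085)
p=cams.read_camera("scene"); a=p["color"][188:268,241:341]
w=cams.read_camera("wrist")
for q in ["pad_left","pad_right","plunger_top"]:
  for n,c in (("s",p),("w",w)): print(q,n,[(np.round(d["xyz"],3).tolist(),round(d["conf"],2)) for d in models.search_frame(c,q)[:3]])
cv2.imwrite("pics/m4.png",np.hstack([cv2.resize(a,(400,320)),cv2.resize(w["color"],(400,320))]))
E
```

```text
rot [-1.799e+02 -1.000e-01 -1.000e-01]
rot [ 0.1 -0.   0.1]
t 3.83 q5 0.98 pos [0.4756 0.1793 0.1442] F [-0.4 -0.1 -0.1] shift mm [ 24.2  -9.6 -31.4]
[[0.0, 0.09, -1.0], [0.0, -1.0, -0.09], [-1.0, -0.0, -0.0]]
pad_left s [([0.411, 0.225, 0.098], 0.63)]
pad_left w [([0.461, 0.286, 0.071], 0.67)]
pad_right s [([0.411, 0.227, 0.101], 0.85), ([0.514, 0.24, 0.117], 0.7), ([0.494, 0.233, 0.114], 0.3)]
pad_right w [([0.464, 0.28, 0.076], 0.76)]
plunger_top s []
plunger_top w [([0.505, 0.2, 0.11], 0.61)]
```

View pics/m4.png

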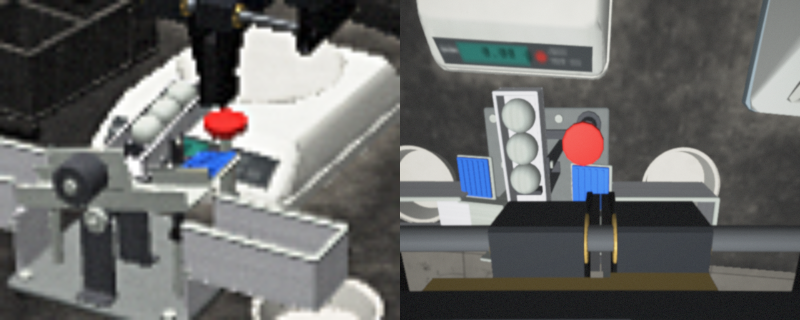

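It fell back: the left pad is low again, so 0.090 was only near level. I have to push deeper, and I'll correct the sideways drift first.

Call:
{"method": "move_arm", "body": {
  "commands": [
    [12,1,7,0,0,0,-1],
    [14,1,0,0,0,0,-1],
    [12,1,1,0,0,0,-1],
    [10,1,1,0,0,0,-1],
    [8,1,1,0,0,0,-1],
    [0,0,0,0,0,0,-1]
  ]
}}

```text
t: 4.73
position: [0.4649, 0.1729, 0.0829]
ee_rot: [-0.032, -0.706, -0.03, 0.707]
force: [-1.9, 0.5, 8.0]
finger_gap: 0.0003
```

```bash
python3 -c "
from h import *
go([.468,.178,.074],.085)"
```

```text
rot [-179.8    0.2    0.2]
rot [ 0.2  0.1 -0.1]
t 4.73 q5 0.97 pos [0.4649 0.1729 0.0829] F [-1.9  0.5  8. ] shift mm [ 8.9 -4.8 -3.6]
[[-0.0, 0.09, -1.0], [-0.0, -1.0, -0.09], [-1.0, 0.0, 0.0]]
```

```bash
python3 - <<'E'
from h import *
p=cams.read_camera("scene"); a=p["color"][188:268,241:341]
w=cams.read_camera("wrist")
cv2.imwrite("pics/m5.png",np.hstack([cv2.resize(a,(400,320)),cv2.resize(w["color"],(400,320))]))
E
```

```text
(no output)
```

View pics/m5.png

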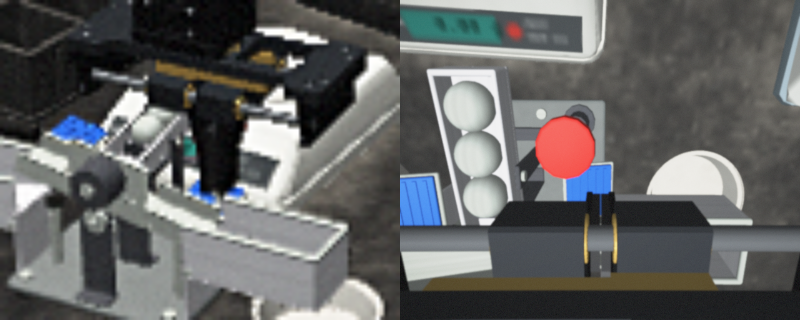

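The trough now slopes right and the weight (105,178) has moved over to the right of the pivot. The 8 N suggests the stop has been reached. I'll lift off and check.

Call:
{"method": "move_arm", "body": {
  "commands": [
    [-15,0,-3,0,0,0,-1],
    [-20,0,-3,0,0,0,-1],
    [-15,0,0,0,0,0,-1],
    [0,0,0,0,0,0,-1]
  ]
}}

```text
t: 5.17
position: [0.4701, 0.1729, 0.1328]
ee_rot: [-0.033, -0.704, -0.029, 0.709]
force: [0.9, 0.3, 1.1]
finger_gap: 0.0005
```

```bash
python3 - <<'E'
from h import *
go([.506,.192,.12],.085)
p=cams.read_camera("scene"); a=p["color"][188:268,241:341]
w=cams.read_camera("wrist")
print([(np.round(d["xyz"],3).tolist(),round(d["conf"],2)) for d in models.search_frame(w,"plunger_top")[:3]])
# red centroid in wrist
c=w["color"].astype(int);m=(c[...,2]>150)&(c[...,1]<90)&(c[...,0]<90);m=m.astype(np.uint8)
n,l,st,ce=cv2.connectedComponentsWithStats(m);i=1+np.argmax(st[1:,4]);print(st[i],ce[i],ray(w,ce[i],.112))
cv2.imwrite("pics/m6.png",np.hstack([cv2.resize(a,(400,320)),cv2.resize(w["color"],(400,320))]))
E
```

```text
rot [-179.8    0.4    0.6]
rot [ 0.2  0.4 -0.3]
t 5.17 q5 0.98 pos [0.4701 0.1729 0.1328] F [0.9 0.3 1.1] shift mm [ 12.4 -16.  -37.6]
[[-0.01, 0.09, -1.0], [-0.01, -1.0, -0.09], [-1.0, 0.0, 0.01]]
[([0.504, 0.198, 0.11], 0.88)]
[ 241  171   71   69 1057] [284.33301798 210.53263955] [0.50596466 0.19232265 0.112     ]
```

View pics/m6.png

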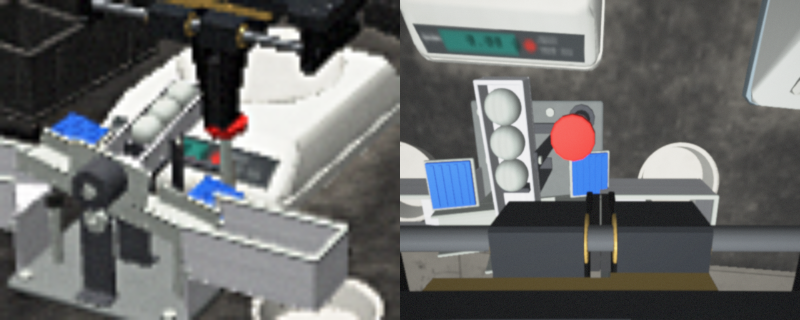

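With the arm lifted clear, the seesaw stays tipped right: left pad up at (78,127), right pad down at (212,190). All three balls still wait in the channel. The plunger measures (0.506, 0.192).

Call:
{"method": "move_arm", "body": {
  "commands": [
    [-4,-8,-18,0,0,0,-1],
    [0,-8,-16,0,0,0,-1],
    [0,0,-4,0,0,0,-1],
    [0,0,0,0,0,0,-1]
  ]
}}

```text
t: 5.65
position: [0.5017, 0.1892, 0.1279]
ee_rot: [-0.035, -0.699, -0.026, 0.714]
force: [0.4, -0.9, -0.3]
finger_gap: 0.0005
```

```bash
python3 -c "
from h import *
go([.506,.191,.097],.085)"
```

```text
rot [-179.9    1.1    2. ]
rot [ 0.1  1.3 -0.7]
t 5.65 q5 1.0 pos [0.5017 0.1892 0.1279] F [ 0.4 -0.9 -0.3] shift mm [30.7 -1.8 -5.1]
[[-0.02, 0.09, -1.0], [-0.01, -1.0, -0.09], [-1.0, 0.01, 0.02]]
```

Call:
{"method": "move_arm", "body": {
  "commands": [
    [8,-2,-5,0,1,-0.5,-1],
    [8,0,0,0,0,0,-1],
    [8,0,0,0,0,0,-1],
    [10,0,0,0,0,0,-1],
    [8,0,0,0,0,0,-1]
  ]
}}

```text
t: 6.07
position: [0.5068, 0.1909, 0.0974]
ee_rot: [-0.036, -0.706, -0.03, 0.707]
force: [-28.6, 0.8, 71.3]
finger_gap: 0.0008
```

Call:
{"method": "move_arm", "body": {
  "commands": [
    [0,0,0,0,0,0,-1],
    [0,0,0,0,0,0,-1]
  ]
}}

```text
t: 6.23
position: [0.5063, 0.1912, 0.1035]
ee_rot: [0.037, 0.707, 0.032, -0.705]
force: [2.5, -1.8, 2.2]
finger_gap: 0.0003
```

Call:
{"method": "move_arm", "body": {
  "commands": [
    [4,0,0,0,0,0,-1],
    [3,0,0,0,0,0,-1],
    [2,0,0,0,0,0,-1]
  ]
}}

```text
t: 6.48
position: [0.5067, 0.1912, 0.0981]
ee_rot: [0.037, 0.709, 0.033, -0.704]
force: [-7.8, -0.4, 24.2]
finger_gap: 0.0005
```

Firmly down at about 24 N. I'll hold it with small downward commands.

Call:
{"method": "move_arm", "body": {
  "commands": [
    [1,0,0,0,0,0,-1],
    [1,0,0,0,0,0,-1],
    [1,0,0,0,0,0,-1],
    [1,0,0,0,0,0,-1]
  ]
}}

```text
t: 6.82
position: [0.5066, 0.1913, 0.0983]
ee_rot: [0.039, 0.709, 0.033, -0.703]
force: [-2.9, 0.5, 12.7]
finger_gap: 0.0007
```

Call:
{"method": "move_arm", "body": {
  "commands": [
    [1,0,0,0,0,0,-1],
    [1,0,0,0,0,0,-1],
    [1,0,0,0,0,0,-1],
    [1,0,0,0,0,0,-1],
    [1,0,0,0,0,0,-1],
    [1,0,0,0,0,0,-1],
    [1,0,0,0,0,0,-1],
    [1,0,0,0,0,0,-1]
  ]
}}

```text
t: 7.48
position: [0.5066, 0.1913, 0.0983]
ee_rot: [0.042, 0.71, 0.034, -0.702]
force: [-3.7, -0.5, 12.5]
finger_gap: 0.0007
```

Call:
{"method": "move_arm", "body": {
  "commands": [
    [1,0,0,0,0,0,-1],
    [1,0,0,0,0,0,-1],
    [1,0,0,0,0,0,-1],
    [1,0,0,0,0,0,-1],
    [1,0,0,0,0,0,-1],
    [1,0,0,0,0,0,-1],
    [1,0,0,0,0,0,-1],
    [1,0,0,0,0,0,-1]
  ]
}}

```text
t: 8.15
position: [0.5066, 0.1913, 0.0983]
ee_rot: [0.044, 0.711, 0.034, -0.701]
force: [-3.6, -0.2, 13.5]
finger_gap: 0.0006
```

Call:
{"method": "move_arm", "body": {
  "commands": [
    [1,0,0,0,0,0,-1],
    [1,0,0,0,0,0,-1],
    [1,0,0,0,0,0,-1],
    [1,0,0,0,0,0,-1],
    [1,0,0,0,0,0,-1],
    [1,0,0,0,0,0,-1],
    [1,0,0,0,0,0,-1],
    [1,0,0,0,0,0,-1]
  ]
}}

```text
t: 8.82
position: [0.5066, 0.1913, 0.0983]
ee_rot: [0.047, 0.711, 0.035, -0.701]
force: [-3.6, 0.7, 13.0]
finger_gap: 0.0007
```

```bash
python3 - <<'E'
from h import *
a=cams.read_camera("scene")["color"][178:288,231:351]
b=cams.read_camera("top")["color"][178:288,196:346]
cv2.imwrite("pics/m7.png",np.hstack([cv2.resize(a,(360,330)),cv2.resize(b,(440,330))]))
E
```

```text
(no output)
```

View pics/m7.png

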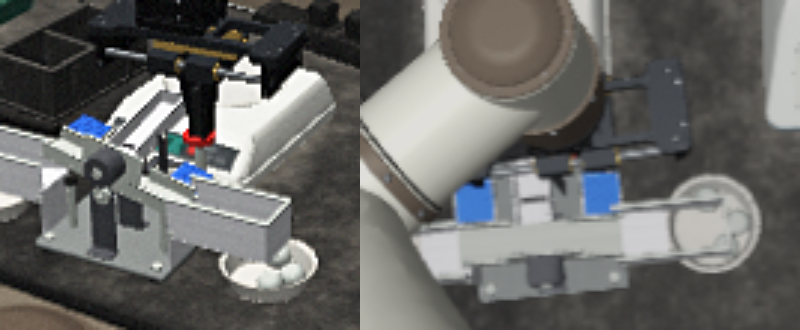

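The channel is empty and three balls lie in the right dish, at about (270,278), (293,272) and (282,255). The seesaw is still tipped right. I'll release the plunger straight up.

Call:
{"method": "move_arm", "body": {
  "commands": [
    [-8,0,0,0,0,0,-1],
    [-12,0,0,0,0,0,-1],
    [-25,0,0,0,0,0,-1],
    [-30,0,0,0,0,0,-1],
    [-30,0,0,0,0,0,-1],
    [-30,0,0,0,0,0,-1],
    [0,0,0,0,0,0,-1],
    [0,0,0,0,0,0,-1]
  ]
}}

```text
t: 9.58
position: [0.4993, 0.1905, 0.2287]
ee_rot: [-0.05, -0.704, -0.03, 0.708]
force: [-0.3, -0.9, -1.2]
finger_gap: 0.0005
```

```bash
python3 - <<'E'
from h import *
p=cams.read_camera("scene");a=p["color"][178:288,231:351]
w=cams.read_camera("wrist")
for q in ["ball_1","dish_right","plunger_top"]:
  for n,c in (("s",p),("w",w)): print(q,n,[(np.round(d["xyz"],3).tolist(),round(d["conf"],2)) for d in models.search_frame(c,q)[:4]])
cv2.imwrite("pics/m8.png",np.hstack([cv2.resize(a,(360,330)),cv2.resize(w["color"],(440,330))]))
E
```

```text
ball_1 s [([0.446, 0.056, 0.013], 0.6)]
ball_1 w [([0.433, 0.077, 0.026], 0.86), ([0.478, 0.093, 0.024], 0.68), ([0.459, 0.061, 0.019], 0.62)]
dish_right s [([0.444, 0.077, 0.006], 0.56)]
dish_right w [([0.463, 0.084, 0.003], 0.61)]
plunger_top s [([0.507, 0.195, 0.097], 0.54), ([0.46, -0.156, 0.036], 0.32)]
plunger_top w [([0.504, 0.2, 0.114], 0.77)]
```

View pics/m8.png

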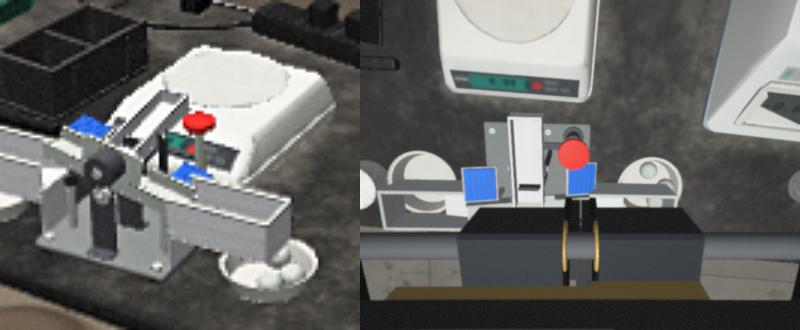

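The plunger is up at (200,122), the seesaw is still tipped right, and all three balls rest in the right dish. Nothing is touching the robot, so I'm handing in.

```bash
python3 -c "
from rig import bot
print(bot.close_job())"
```

```text
the job is handed in; nothing more can be done
None
```

The seesaw now rests tipped to the right and all three balls lie in the right dish. I handed the job in at about 10 s of the 38 s allowed; no verdict was reported.

- **Seesaw:** It started tipped left. My first push on the right pad stopped near level and it fell back. The second, deeper push rocked it over, and a picture with the arm lifted clear showed it staying right with the balls still in the channel.
- **Plunger:** I held it down for about 2.5 s and then let it up.
- **Last checks:** Just before handing in, the pictures showed the channel empty, the plunger up and the arm clear. The wrist camera found three balls in the right dish; the scene camera's network found only one, though all three were visible in that picture. I looked for shifted bystanders only in cropped views and saw none.
- **Off plan:** The first plunger press briefly read about 71 N upward (about 77 N in all) at the wrist. This is under the 120 N limit. The hold afterwards was about 13 N. The plunger also came partly up for a moment before I pressed it again.

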